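# Fold the seed tray's cover flap shut and tuck it under the lip

### The arm

A 6-joint arm with a two-finger parallel gripper is mounted at the origin on the work surface. World frame = base frame: x ahead of the robot, y to its left, z up, the work surface at z = 0. Lengths are in m, angles in rad, forces in N, time in s.
With the tool pointing down it reaches from about 0.275 to 0.825 m from the base axis. Payload 4.9 kg.
Tool frame: the origin (TCP) lies midway between the tips of the shut fingers; the grasp point (between the pads) lies 19 mm behind it; z points along the fingers, y is the line along which they close (so a half turn about z gives the same grasp; the last joint's range is limited). The gripper opens to 85 mm and grips with 20 to 120 N. Pads are 22 mm wide; open, the fingers measure 114 mm over their backs; the gripper's body (76 mm by 85 mm) begins 54 mm behind the grasp point. The pads swing forward as they close: fully open they stand 13 mm farther back than shut.
Start: joints at [0.998, 0.326, -0.193, 1.052, 0, 1.437], TCP at [0.234, 0.498, 0.231] pointing down, gripper open.
Joint ranges: [-2.65, 2.65], [-0.97, 1.79], [-1.3, 1.35], [-1.93, 2.1], [-1.47, 1.37], [-3.14, 3.14]. Speed limits (rad/s): [2.57, 2.57, 3.14, 3.14, 3.14, 3.14].

### API

Orientations are given as a rotation vector (axis times angle).
In Python, from bench import * gives the robot as it stands.
- The arm moves only by the tool servo_tool, never from a script. Its argument "series" is text: rows parted by semicolons, each of 7 numbers parted by spaces: the shift along the tool's x, y, z in units of 150 mm (1.0 is 150 mm), then the turn, a rotation vector about the tool's x, y, z in units of pi rad (1.0 is pi rad), then the gripper command: -1 is shut, 1 is fully open, values between are in proportion. In form: x y z ax ay az hand; .... A call has 1 to 20 rows; each row is the pose to reach, as a shift and turn from the pose commanded when the call began, along the tool's axes at that moment, turning the shorter way round; what a row does not reach only later rows make up. A row lasts 1/10 s, in which the tool goes at most 50 mm and 8.59 degrees, less where a joint would pass 70% of its speed; a pose out of reach is approached as far as the arm can. A call with a number of a shift or a turn outside -1 to 1 is refused whole. A call with a gripper value outside its range is refused whole. The fingers move at their own pace and stop on an object; "squeeze" is the grip in N (left out, the last holds). Time passes only in rows, so rows that repeat a pose let the fingers close. It gives the time, the measured TCP pose, the force, the opening and the grip force at its end, in the units of the state.
- observe(): the state, without advancing time (a new reading comes with each control period).
- read_camera(name): name is "scene" or "top" or "wrist"; returns a dict with "img" (420x560x3 uint8, blue, green, red), "camera_matrix" (3x3 intrinsics, pixels), "camera_from_world" (4x4, takes a point from world to camera coordinates). Camera axes: x right, y down, z forward; pixel columns grow to the right and rows downward; lengths in m; the calibration is good to about 2 mm. A picture is of the moment at which its call begins. There is no depth.
- finish_job(): hands the job in; it is judged then, once.
Trained networks look in the newest picture that a camera, given by its name, has taken for a name from the list of things; names that differ only in an ending like _2 or _b are one class to them, and where a whole thing is asked for, a point or a joint stands for the part that bears it (a point fixed in the world has none). Each returns a list of dicts, best first, with "p" (0 to 1); they miss things now and then, are a little off and sometimes report something else, mostly with a low value. They report only what shows in the picture. A call takes as long as a camera call.
- boxes_of(target, camera): "bbox" ([left, top, right, bottom] in pixels, round what is visible of it).
- trace(target, camera): "pixels" (420x560 bool, what is visible of it) and "bbox" ([left, top, right, bottom] in pixels, round what is visible of it).
- place_of(target, camera): "uv" ([column, row] in pixels: a listed point, or the origin of a listed thing).
The state is a dict: "time_s": time; "joint_pos": joint angles; "joint_velocities": joint speeds; "tau": joint torques, N m; "tool_pos": TCP position; "ee_rot": TCP orientation; "contact_force": force on the tool from outside, world axes, zero at the start; "moment": the same for the moment, N m; "opening": finger opening in m; "grip_force": force on a finger pad.
Only numpy, scipy, OpenCV 4.12 (cv2) and the standard library are available. Lean on these libraries where they do the work, as an engineer would, in place of code of your own. Each camera call takes 0.05 s, during which the arm holds its last target. There are 200 camera calls.

### The job

Cover the plant markers in the aluminium seed tray: with the fingertips or the outside of the fingers, fold the green hinged flap down flat over the bay, then, keeping it pressed down, push it by its orange thumb catch towards the yellow lip until its front edge is fully home beneath the lip and the flap stays shut by itself when let go. Only push and press: do not pinch the flap, and leave the pots, mister, trowel and cloche standing where they are.

Things in the scene. Friction and masses are not known exactly. Their poses are not given: they have to be found in the camera images.
- tray: open aluminium seed tray, fixed to the table, 200 (x) by 340 (y) by 55 mm high, walls 3 mm; origin: centre of its underside; its z is up. Its +y end is a bay (tray y +33 to +167) holding plant markers, with the green flap hinged at the +y end; the -y part is open and holds two small pots. The flap folds down, and then slides, along the tray's -y direction. The hinge runs along the tray's x, between two small aluminium cheeks at tray x = +-90 (up to 72 mm above the table).
- flap_axis (a point): centre of the flap's hinge pin, 60 mm above the table, at tray x = 0; pin along the tray's x. The pin's ends sit in slots of the tray: it is at tray y = +155 mm when joint flap_slide is 0, and moves along tray -y.
- flap (a joint): angle of the green flap about its hinge pin, rad: 0 = folded flat and level over the bay, pi/2 = upright, more = leaning away from the lip (stop at 1.9). The hinge has friction and a light spring (0.12 N m/rad, at rest at 1.5): let go when flat it springs up to about 1 rad unless its edge is under the lip. Beneath the lip it rests at about 0.05.
- flap_slide (a joint): how far the hinge pin has slid in its slots towards the lip, m: 0 to 0.016 (stop, fully home). Stiff: takes about 5 N to move, stays where left. Below 0.006 the flap's edge passes clear of the lip as it folds; with more it would land on top of the lip.
- flap_mid (a point): centre of the flap's sheet, a rigid green plate 140 mm wide (along the tray's x), 100 mm from hinge axis to front edge, 3 mm thick, half its thickness either side of the hinge axis; 50 mm from the axis. Axes: x along the hinge (tray x), y in the sheet towards the hinge, z out of the face that is on top when shut (the outer face, facing away from the lip when upright).
- flap_catch (a point): centre of the top edge of the orange thumb catch on the flap's outer face: a 90 mm wide wedge standing 7 mm off the face, its steep side towards the hinge, 62 mm from the hinge axis (this point lies on that side), its other side sloping down towards the front edge. A fingertip pressed on the bare sheet between hinge and catch can push against the steep side.
- flap_edge (a point): middle of the flap's front edge (a rounded hem 5 mm thick), 100 mm from the hinge axis
- lip_edge (a point): middle of the lower hinge-side edge of the fixed yellow retaining lip, a strip 150 mm wide, 3 mm thick, overhanging 16 mm towards the hinge; at tray (0, +49, 67.5) mm. Its underside is 5 mm above the hem of the flat flap, and with the pin at 0 its edge is 6 mm ahead of the flap's edge; fully home the flap's edge is 10 mm beneath it.
- pot_a: small terracotta pot, 72 mm wide, 66 mm high, standing in the open part of the tray; origin: centre of its underside. Leave alone.
- pot_b: a second such small pot in the tray. Leave alone.
- pot_c: larger terracotta pot, 96 mm wide, 88 mm high, on the table beyond the tray; origin: centre of its underside. Leave alone.
- mister: green plastic plant mister with white head and orange press trigger, 72 mm wide, 197 mm high, upright on the table near the hinge end of the tray; origin: centre of its underside. Leave alone.
- trowel: steel trowel with wooden grip, about 305 mm long (its x), 74 mm wide, lying on the table near the tray's -y end; origin near its middle on the table. Leave alone.
- cloche: glass bell cloche, 132 mm wide, 197 mm high; origin: centre of its underside. Leave alone.

How it is judged:
On the way, in this order (a step that is already met when the one before it is completed fails the run):
1. the flap is folded down flat over the bay (value of joint flap below 0.1 rad), for 0.05 s.
2. its front edge is pushed beneath the lip (value of joint flap below 0.08 rad and value of joint flap_slide above 0.013 m), for 0.2 s.
At the end, for the whole second after the job is handed in: The flap lies shut (joint flap below 0.08 rad) and at rest with its pin slid more than 13 mm of its 16 mm, so that its edge is at least 7 mm beneath the lip and held there with nothing touching it; every other object is within 30 mm of where it stood (all of step 2 and velocity of joint flap between -0.05 and 0.05 rad/s and distance of each of pot_a, pot_b, pot_c, mister, trowel, cloche from where it was at the start of the episode below 0.03 m).
It fails at once if the flap is pinched between the fingers (contact force between the fingers and tray above 0.5 N and x of the grasp point in the frame of flap_mid between -0.085 and 0.085 m and y of the grasp point in the frame of flap_mid between -0.065 and 0.065 m and z of the grasp point in the frame of flap_mid between -0.004 and 0.004 m).
It fails at once if a bystander is lifted more than 15 mm (height (world z) of any of pot_a, pot_b above 0.018 m or height (world z) of any of pot_c, mister, trowel, cloche above 0.015 m).
It fails at once if a bystander is pushed more than 30 mm or tipped (distance of any of pot_a, pot_b, pot_c, mister, trowel, cloche from where it was at the start of the episode above 0.03 m or angle between any of pot_a, pot_b, pot_c, mister, trowel, cloche's own z axis and vertical above 0.35 rad).
It also fails if it takes over 38 s, if anything falls off the work surface, if the arm or the gripper's body presses on something with over 40 N, if the wrist force passes 120 N, or if a joint passes its speed limit or range.

## Working session

There is one attempt and no reset: what is moved stays moved. The work goes in short steps, Python scripts to look and compute and a tool call to move; the robot and the scene stay as the last step left them, time stands still between calls to the robot, and variables do not carry over. Pictures are saved under pics/ and viewed, at most 10 in all, crops included, and the job is handed in when it is done.

Besides the shell and the picture viewer there is one more tool, called after "Request:" as a command line: name --argument value ..., lists and objects as JSON in quotes. servo_tool: Moves the arm, as the interface text tells. Its arguments: {"type":"object","properties":{"series":{"type":"string"},"squeeze":{"type":"number"}},"required":["series"]}

```bash
mkdir -p pics; cat > h.py <<'E'
from bench import *
import numpy as np, cv2
from scipy.spatial.transform import Rotation as R
def ray(c,uv):
    K=c["camera_matrix"];T=np.array(c["camera_from_world"])
    d=T[:3,:3].T@(np.linalg.inv(K)@[uv[0],uv[1],1]);o=-T[:3,:3].T@T[:3,3]
    return o,d
def atz(c,uv,z):
    o,d=ray(c,uv);return o+d*(z-o[2])/d[2]
def proj(c,p):
    T=np.array(c["camera_from_world"]);q=c["camera_matrix"]@(T[:3,:3]@p+T[:3,3]);return q[:2]/q[2]
E
cat > a.py <<'E'
from h import *
s=observe();print(s["time_s"],s["tool_pos"],s["ee_rot"],R.from_rotvec(s["ee_rot"]).as_matrix().round(3).tolist())
Z=dict(tray=0,flap_axis=.06,lip_edge=.0675,pot_a=.003,pot_c=0,mister=0,cloche=0,trowel=0,flap_edge=.15,flap_catch=.12)
for n in("top","scene"):
    c=read_camera(n);cv2.imwrite(f"pics/{n}0.png",c["img"])
    for t,z in Z.items():
        for r in place_of(t,n)[:2]:print(n,t,round(r["p"],2),np.round(r["uv"]),atz(c,r["uv"],z).round(3))
E
python3 a.py
```

```text
0.0 [0.23335267 0.4974209  0.23052407] [-6.83600605e-01 -3.06573155e+00  2.46112161e-03] [[-0.905, 0.425, -0.001], [0.425, 0.905, -0.001], [0.0, -0.002, -1.0]]
top tray 0.91 [333. 235.] [ 0.539 -0.05   0.   ]
top flap_axis 0.63 [277. 248.] [0.503 0.107 0.06 ]
top lip_edge 0.81 [316. 235.] [0.534 0.003 0.067]
top pot_a 0.96 [369. 237.] [ 0.53  -0.149  0.003]
top pot_a 0.83 [296. 176.] [0.712 0.05  0.003]
top pot_c 0.96 [369. 237.] [ 0.531 -0.149  0.   ]
top pot_c 0.83 [296. 176.] [0.713 0.05  0.   ]
top mister 0.57 [218. 278.] [0.428 0.275 0.   ]
top cloche 0.94 [143. 261.] [0.483 0.484 0.   ]
top trowel 0.62 [417. 193.] [ 0.652 -0.289  0.   ]
top flap_edge 0.65 [278. 240.] [0.514 0.101 0.15 ]
top flap_catch 0.74 [317. 234.] [0.531 0.002 0.12 ]
top flap_catch 0.68 [274. 245.] [0.505 0.112 0.12 ]
scene tray 0.78 [251. 226.] [ 0.547 -0.043  0.   ]
scene flap_axis 0.49 [305. 210.] [0.509 0.103 0.06 ]
scene lip_edge 0.89 [268. 207.] [0.537 0.006 0.068]
scene pot_a 0.91 [228. 234.] [ 0.61  -0.09   0.003]
scene pot_a 0.77 [225. 210.] [ 0.5   -0.148  0.003]
scene pot_c 0.91 [228. 234.] [ 0.606 -0.091  0.   ]
scene pot_c 0.77 [225. 210.] [ 0.495 -0.15   0.   ]
scene mister 0.83 [369. 226.] [0.441 0.276 0.   ]
scene cloche 0.77 [441. 250.] [0.491 0.479 0.   ]
scene trowel 0.92 [154. 225.] [ 0.633 -0.308  0.   ]
scene flap_edge 0.57 [305. 176.] [0.48  0.093 0.15 ]
scene flap_catch 0.63 [307. 189.] [0.494 0.102 0.12 ]
```

View pics/top0.png

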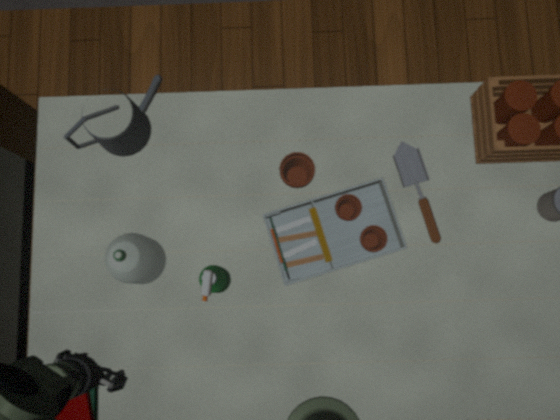

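View pics/scene0.png

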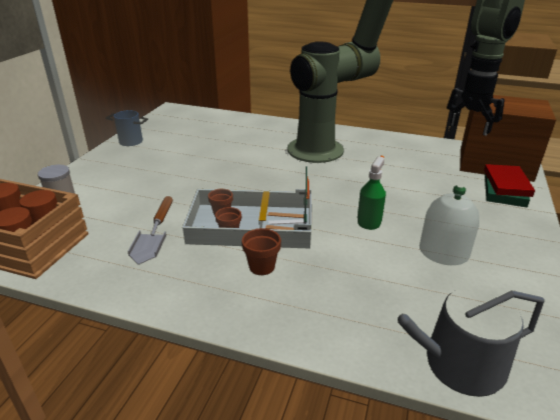

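The top view shows the tray at columns 265–404, rows 180–283. The flap is near-upright at about column 277, the lip at about (319, 235), and the mister at (213, 280), well behind the hinge. The path is clear if I go over the mister.

```bash
cat > b.py <<'E'
from h import *
c=read_camera("top")
m=trace("tray","top")[0]["pixels"].astype(np.uint8)
cnt=max(cv2.findContours(m,0,2)[0],key=cv2.contourArea)
b=cv2.boxPoints(cv2.minAreaRect(cnt))
w=np.array([atz(c,p,.055) for p in b])[:,:2];print(b.round(),w.round(3).tolist())
e=np.roll(w,-1,0)-w;L=np.linalg.norm(e,axis=1);print(L.round(3),np.degrees(np.arctan2(e[:,1],e[:,0])).round(1),w.mean(0).round(4))
c=read_camera("top");h=cv2.cvtColor(c["img"],40);y=cv2.inRange(h,(18,120,80),(32,255,255))
y[:150]=0;y[300:]=0;cnt=max(cv2.findContours(y,0,2)[0],key=cv2.contourArea)
b=cv2.boxPoints(cv2.minAreaRect(cnt));w=np.array([atz(c,p,.0705) for p in b])[:,:2]
e=np.roll(w,-1,0)-w;print("lip",np.linalg.norm(e,axis=1).round(3),np.degrees(np.arctan2(e[:,1],e[:,0])).round(1),w.mean(0).round(4))
E
python3 b.py
```

```text
[[261. 214.]
 [386. 175.]
 [408. 248.]
 [284. 287.]] [[0.597, 0.148], [0.693, -0.193], [0.492, -0.242], [0.399, 0.092]]
[0.355 0.207 0.347 0.206] [ -74.3 -166.4  105.5   15.8] [ 0.545  -0.0489]
lip [0.017 0.145 0.017 0.145] [ -73.1 -163.9  106.7   16.2] [ 0.5346 -0.0073]
```

```bash
cat >> h.py <<'E'
A=np.radians(15.5);TX=np.array([np.cos(A),np.sin(A),0]);TY=np.array([-np.sin(A),np.cos(A),0]);C=np.array([.545,-.048,0])
G=np.column_stack([TY,TX,[0,0,-1]])
def go(p,Rt=G):
    s=observe();M=R.from_rotvec(s["ee_rot"]).as_matrix()
    return ((M.T@(p-s["tool_pos"]))/.15).round(3),(R.from_matrix(M.T@Rt).as_rotvec()/np.pi).round(3)
def tp(x,y,z):return C+TX*x+TY*y+np.array([0,0,z])
E
python3 -c "
from h import *
print(go(tp(0,.200,.27)))"
```

```text
(array([-2.557, -1.401, -0.258]), array([0.   , 0.   , 0.274]))
```

Request:
servo_tool --series "-0.3 -0.15 -0.3 0 0 0 -1;-0.6 -0.33 -0.3 0 0 0 -1;-0.9 -0.5 -0.3 0 0 0 -1;-1 -0.55 -0.3 0 0 0 -1"

```text
time_s: 1.65
tool_pos: [0.3357, 0.3576, 0.2771]
ee_rot: [0.685, 3.065, 0.001]
contact_force: [-0.0, 0.3, -0.6]
opening: 0.0286
grip_force: 0.0
```

Request:
servo_tool --series "-0.3 -0.15 0 0 0 0 -1;-0.6 -0.33 0 0 0 0 -1;-0.9 -0.5 0 0 0 0.05 -1;-1 -0.55 0 0 0 0.09 -1;-1 -0.55 0 0 0 0.09 -1"

```text
time_s: 2.15
tool_pos: [0.4369, 0.2188, 0.2763]
ee_rot: [1.117, 2.935, -0.0]
contact_force: [0.3, 1.0, -0.2]
opening: 0.0002
grip_force: 0.0
```

```bash
cat > c.py <<'E'
from h import *
import sys
s=observe();print(s["time_s"],s["tool_pos"],s["contact_force"],s["opening"])
d=s["tool_pos"]-C;print("tray coords",d@TX,d@TY,d[2])
print(go(tp(0,.200,.27)))
E
python3 c.py
```

```text
2.15 [0.43689134 0.21883145 0.27628093] [ 0.33838664  0.98448851 -0.24168038] 0.00024097520701682967
tray coords -0.032869190052473046 0.2860176916456256 0.27628092766420304
(array([-0.601, -0.127,  0.042]), array([0.   , 0.   , 0.182]))
```

Request:
servo_tool --series "-0.3 -0.06 0 0 0 0.045 -1;-0.6 -0.13 0 0 0 0.09 -1;-0.6 -0.13 0 0 0 0.135 -1;-0.6 -0.13 0 0 0 0.182 -1;-0.6 -0.13 0 0 0 0.182 -1"

```text
time_s: 2.65
tool_pos: [0.4895, 0.1476, 0.2762]
ee_rot: [-1.89, -2.509, 0.0]
contact_force: [0.3, 0.1, 0.1]
opening: -0.0
grip_force: 0.0
```

```bash
cat >> c.py <<'E'
if len(sys.argv)>1:
  for n in("wrist","scene","top"):
    c=read_camera(n);cv2.imwrite(f"pics/{n}{sys.argv[1]}.png",c["img"])
    for t in("flap_axis","flap_edge","flap_catch","lip_edge","flap_mid"):
        for r in place_of(t,n)[:1]:
            # intersect ray with the tray plane x=0
            o,d=ray(c,r["uv"]);k=-((o-C)@TX)/(d@TX);q=o+k*d-C
            print(n,t,round(r["p"],2),np.round(r["uv"]),"planex0 y,z",(q@TY).round(3),q[2].round(3))
E
python3 c.py 1
```

```text
2.65 [0.48948475 0.14758644 0.27616898] [0.30353923 0.06314162 0.10024437] -1.2257425562029099e-05
tray coords -0.0012279867713809803 0.2033088574976001 0.27616897507717314
(array([-0.022,  0.008,  0.041]), array([-0.   , -0.   ,  0.003]))
wrist flap_axis 0.86 [276. 212.] planex0 y,z 0.351 0.609
wrist flap_edge 0.92 [280. 251.] planex0 y,z 0.179 0.206
wrist flap_catch 0.71 [276. 224.] planex0 y,z 0.382 0.667
wrist flap_mid 0.82 [279. 228.] planex0 y,z -0.141 -0.62
scene flap_axis 0.73 [304. 210.] planex0 y,z 0.153 0.056
scene flap_edge 0.61 [305. 181.] planex0 y,z 0.152 0.151
scene flap_catch 0.61 [308. 193.] planex0 y,z 0.162 0.112
scene lip_edge 0.56 [266. 207.] planex0 y,z 0.047 0.064
top flap_axis 0.5 [278. 246.] planex0 y,z 0.157 0.102
top flap_edge 0.54 [277. 241.] planex0 y,z 0.155 0.225
top flap_catch 0.63 [275. 244.] planex0 y,z 0.163 0.181
top lip_edge 0.61 [316. 236.] planex0 y,z 0.051 0.061
top flap_mid 0.69 [279. 246.] planex0 y,z 0.155 0.096
```

Request:
servo_tool --series "0 0 0.3 0 0 0 -1;0 0 0.6 0 0 0 -1;0 0 0.85 0 0 0 -1;0 0 1 0 0 0 -1;0 0 1 0 0 0 -1"

```text
time_s: 4.05
tool_pos: [0.487, 0.1465, 0.1232]
ee_rot: [-1.89, -2.504, 0.007]
contact_force: [-0.2, -0.1, -0.3]
opening: -0.0001
grip_force: 0.0
```

```bash
cat > p.py <<'E'
from h import *
s=observe();d=s["tool_pos"]-C;y0,z0=d@TY,d[2];print(d@TX,y0,z0,s["contact_force"])
for th in (1.57,1.4,1.2,1.0,.8,.6,.45,.3,.2,.1,0):
    r=.051;F=(.155-r*np.cos(th)+.0015*np.sin(th),.06+r*np.sin(th)+.0015*np.cos(th))
    print(th,round((F[0]+.011-y0)/.15,3),0.0,round(-(F[1]-z0)/.15,3))
E
python3 p.py
```

```text
-0.0038581380979778243 0.20294529150826535 0.12318648077304106 [-0.24046156 -0.11479668 -0.30285504]
1.57 -0.237 0.0 0.081
1.4 -0.294 0.0 0.084
1.2 -0.36 0.0 0.101
1.0 -0.422 0.0 0.13
0.8 -0.476 0.0 0.17
0.6 -0.521 0.0 0.221
0.45 -0.548 0.0 0.264
0.3 -0.568 0.0 0.311
0.2 -0.578 0.0 0.344
0.1 -0.584 0.0 0.377
0 -0.586 0.0 0.411
```

Request:
servo_tool --series "-0.08 0 0.08 0 0 0 -1;-0.16 0.01 0.08 0 0 0 -1;-0.24 0.02 0.08 0 0 0 -1;-0.29 0.02 0.085 0 0 0 -1;-0.36 0.02 0.1 0 0 0 -1;-0.42 0.02 0.13 0 0 0 -1;-0.48 0.02 0.17 0 0 0 -1;-0.52 0.02 0.22 0 0 0 -1;-0.55 0.02 0.26 0 0 0 -1;-0.55 0.02 0.26 0 0 0 -1"

```text
time_s: 5.05
tool_pos: [0.5151, 0.0678, 0.0863]
ee_rot: [-1.894, -2.506, 0.002]
contact_force: [-0.6, 0.0, 2.0]
opening: 0.0
grip_force: 0.5
```

```bash
python3 c.py 2
```

```text
5.05 [0.5150627  0.06781829 0.08629299] [-0.58922644  0.01888997  2.01780408] 3.338304907655287e-05
tray coords 0.002102600094658607 0.119606426420301 0.08629298665601103
(array([ 0.536, -0.012, -1.225]), array([-0.   ,  0.   ,  0.002]))
wrist flap_axis 0.87 [269. 185.] planex0 y,z 0.182 0.159
scene flap_axis 0.8 [303. 211.] planex0 y,z 0.151 0.053
scene flap_edge 0.61 [302. 212.] planex0 y,z 0.149 0.052
scene flap_catch 0.9 [288. 197.] planex0 y,z 0.108 0.099
scene lip_edge 0.64 [267. 207.] planex0 y,z 0.05 0.064
top lip_edge 0.55 [315. 234.] planex0 y,z 0.057 0.13
```

Request:
servo_tool --series "-0.015 0 0.05 0 0 0 -1;-0.025 0 0.085 0 0 0 -1;-0.03 0 0.12 0 0 0 -1;-0.035 0 0.15 0 0 0 -1;-0.035 0 0.165 0 0 0 -1;-0.035 0 0.165 0 0 0 -1"

```text
time_s: 6.55
tool_pos: [0.5169, 0.0634, 0.0622]
ee_rot: [-1.893, -2.507, -0.0]
contact_force: [2.0, -0.1, 2.9]
opening: -0.0001
grip_force: 1.1
```

```bash
python3 c.py 3
```

```text
6.55 [0.51693067 0.06339902 0.06219448] [ 2.0106242  -0.08737208  2.94277824] -0.00013924456741129821
tray coords 0.002721634737680348 0.11484868491371522 0.06219447837498564
(array([ 0.568, -0.014, -1.385]), array([ 0.   , -0.   ,  0.002]))
wrist flap_axis 0.78 [268. 185.] planex0 y,z 0.175 0.129
wrist flap_edge 0.58 [269. 363.] planex0 y,z 0.117 0.124
wrist lip_edge 0.62 [273. 379.] planex0 y,z 0.041 0.058
scene flap_axis 0.97 [305. 211.] planex0 y,z 0.157 0.055
scene flap_edge 0.68 [269. 205.] planex0 y,z 0.055 0.069
scene flap_catch 0.8 [281. 206.] planex0 y,z 0.089 0.069
scene lip_edge 0.57 [268. 206.] planex0 y,z 0.051 0.068
scene flap_mid 0.72 [286. 208.] planex0 y,z 0.104 0.062
top flap_axis 0.2 [372. 238.] planex0 y,z -0.244 -0.764
top lip_edge 0.76 [317. 235.] planex0 y,z 0.051 0.08
```

Nearly flat; I'll press a little further in small steps to confirm firm contact.

Request:
servo_tool --series "0 0 0.01 0 0 0 -1;0 0 0.02 0 0 0 -1;0 0 0.03 0 0 0 -1;0 0 0.03 0 0 0 -1"

```text
time_s: 7.85
tool_pos: [0.5171, 0.0636, 0.0606]
ee_rot: [1.892, 2.507, 0.002]
contact_force: [-7.3, 1.2, 26.7]
opening: 0.0
grip_force: 13.6
```

View pics/wrist3.png

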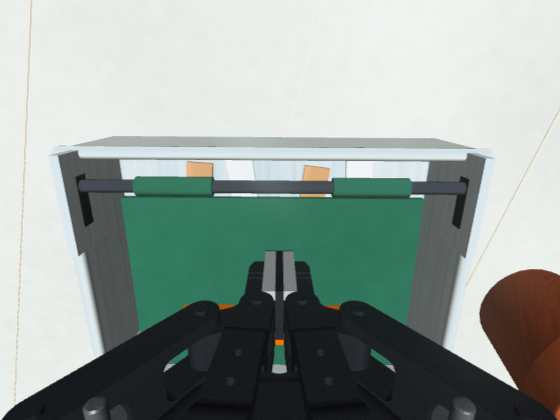

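Wrist view: the fingertips sit at about (280, 270) on the bare green sheet, behind the orange catch (row ~310). The pin is still at the rear of its slots. The flap is flat at a press of 27 N, so I'll ease off a little and push.

Request:
servo_tool --series "0 0 -0.007 0 0 0 -1;-0.02 0 -0.007 0 0 0 -1;-0.04 0 -0.007 0 0 0 -1;-0.06 0 -0.007 0 0 0 -1;-0.08 0 -0.007 0 0 0 -1;-0.1 0 -0.007 0 0 0 -1;-0.1 0 -0.007 0 0 0 -1"

```text
time_s: 8.55
tool_pos: [0.5208, 0.0499, 0.0608]
ee_rot: [-1.892, -2.507, -0.003]
contact_force: [-5.6, 3.0, 21.1]
opening: 0.0002
grip_force: 10.4
```

```bash
python3 c.py 4
```

```text
8.55 [0.52078329 0.04988688 0.0608344 ] [-5.62583342  2.97396647 21.06585222] 0.00020236389721437403
tray coords 0.0028231731814629853 0.10079841550919964 0.06083439948209016
(array([ 0.664, -0.012, -1.393]), array([ 0.   , -0.001,  0.002]))
wrist flap_axis 0.79 [268. 187.] planex0 y,z 0.161 0.129
wrist flap_edge 0.98 [269. 363.] planex0 y,z 0.102 0.121
scene flap_axis 0.84 [298. 211.] planex0 y,z 0.137 0.055
scene flap_edge 0.92 [261. 208.] planex0 y,z 0.032 0.058
scene flap_catch 0.72 [278. 205.] planex0 y,z 0.081 0.071
scene lip_edge 0.85 [268. 207.] planex0 y,z 0.053 0.062
scene flap_mid 0.98 [284. 206.] planex0 y,z 0.098 0.067
top lip_edge 0.77 [317. 234.] planex0 y,z 0.053 0.106
```

Request:
servo_tool --series "-0.02 0 0 0 0 0 -1;-0.04 0 0 0 0 0 -1;-0.06 0 0 0 0 0 -1;-0.07 0 0 0 0 0 -1;-0.08 0 0 0 0 0 -1;-0.09 0 0 0 0 0 -1;-0.1 0 0 0 0 0 -1;-0.1 0 0 0 0 0 -1"

```text
time_s: 10.25
tool_pos: [0.5248, 0.0388, 0.0606]
ee_rot: [-1.887, -2.505, -0.013]
contact_force: [-3.7, 12.0, 19.8]
opening: 0.0
grip_force: 11.7
```

```bash
python3 c.py 5
```

```text
10.25 [0.52483117 0.03882921 0.06059584] [-3.69306879 11.97362989 19.76382594] 3.275153548829917e-05
tray coords 0.0037687946354918005 0.0890611614867041 0.06059584171384613
(array([ 0.753, -0.013, -1.389]), array([ 0.001, -0.003,  0.003]))
wrist flap_axis 0.75 [268. 161.] planex0 y,z 0.15 0.102
wrist lip_edge 0.95 [268. 343.] planex0 y,z 0.083 0.105
wrist flap_mid 0.58 [268. 264.] planex0 y,z 0.118 0.109
scene flap_axis 0.93 [298. 211.] planex0 y,z 0.136 0.053
scene flap_edge 0.78 [263. 210.] planex0 y,z 0.039 0.053
scene flap_catch 0.87 [276. 208.] planex0 y,z 0.075 0.06
scene lip_edge 0.69 [299. 212.] planex0 y,z 0.139 0.05
scene flap_mid 0.63 [281. 207.] planex0 y,z 0.089 0.066
top flap_axis 0.51 [282. 247.] planex0 y,z 0.146 0.039
top lip_edge 0.48 [295. 176.] planex0 y,z 0.116 0.821
top flap_mid 0.18 [332. 234.] planex0 y,z -0.001 -0.02
```

Request:
servo_tool --series "-0.01 0 0 0 0 0 -1;-0.02 0 0 0 0 0 -1;-0.03 0 0 0 0 0 -1;-0.03 0 0 0 0 0 -1"

```text
time_s: 11.55
tool_pos: [0.5248, 0.0385, 0.0604]
ee_rot: [-1.88, -2.502, -0.023]
contact_force: [-6.5, 23.6, 21.8]
opening: -0.0
grip_force: 15.9
```

View pics/wrist5.png

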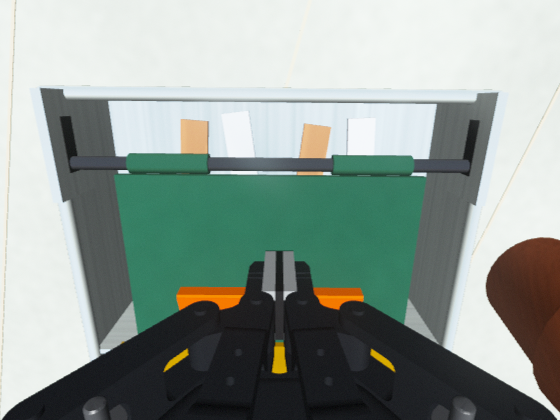

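```bash
cat > d.py <<'E'
from h import *
import sys
s=observe();d=s["tool_pos"]-C;print(s["time_s"],d@TX,d@TY,d[2],s["contact_force"])
for n,z in(("wrist",.06),("top",.06),("scene",.06)):
    c=read_camera(n);cv2.imwrite(f"pics/{n}_d{sys.argv[1]}.png",c["img"])
    for t,z in(("flap_axis",.06),("flap_catch",.0685),("lip_edge",.0675)):
        for r in place_of(t,n)[:1]:
            q=atz(c,r["uv"],z)-C;print(n,t,round(r["p"],2),np.round(r["uv"]),"x,y",(q@TX).round(4),(q@TY).round(4))
    if n=="wrist":
        for v in (.155,.139): print(v,[proj(c,tp(x,v,.06)).round() for x in(-.08,.0,.08)])
E
python3 d.py 1
```

```text
11.55 0.0036347796189013376 0.08878100967259135 0.060387826888265515 [-6.47720153 23.5766892  21.77696112]
wrist flap_axis 0.9 [270. 162.] x,y -0.0008 0.1416
wrist lip_edge 0.82 [269. 341.] x,y -0.001 0.0523
0.155 [array([ 86., 129.]), array([272., 132.]), array([456., 134.])]
0.139 [array([ 92., 166.]), array([272., 168.]), array([450., 170.])]
top flap_axis 0.65 [286. 246.] x,y -0.0016 0.1367
scene flap_axis 0.63 [296. 212.] x,y 0.0143 0.1318
scene flap_catch 0.86 [275. 205.] x,y -0.0024 0.0706
scene lip_edge 0.62 [266. 206.] x,y 0.0021 0.0466
```

The pin-to-lip distance measures 89 mm (90 mm is fully home), and the push force rises without any motion, so it is at the stop. I'll ease off the press first and then lift.

Request:
servo_tool --series "0.01 0 -0.01 0 0 0 -1;0.02 0 -0.02 0 0 0 -1;0.035 0 -0.035 0 0 0 -1;0.045 0 -0.06 0 0 0 -1;0.05 0 -0.12 0 0 0 -1;0.05 0 -0.3 0 0 0 -1;0.05 0 -0.6 0 0 0 -1;0.05 0 -0.9 0 0 0 -1;0.05 0 -0.9 0 0 0 -1"

```text
time_s: 13.05
tool_pos: [0.5278, 0.0367, 0.2003]
ee_rot: [1.888, 2.5, 0.008]
contact_force: [1.5, -0.4, -0.4]
opening: -0.0003
grip_force: 0.0
```

```bash
python3 d.py 2
```

```text
13.05 0.006106517969012747 0.08623097430905974 0.20032887399306376 [ 1.48866362 -0.3532159  -0.43979231]
wrist flap_axis 0.77 [265. 126.] x,y -0.0046 0.1431
wrist flap_catch 0.89 [270. 198.] x,y -0.0009 0.0817
wrist lip_edge 0.88 [269. 231.] x,y -0.0012 0.0502
0.155 [array([174., 111.]), array([270., 111.]), array([366., 112.])]
0.139 [array([176., 130.]), array([271., 131.]), array([364., 132.])]
top flap_axis 0.65 [217. 281.] x,y -0.0361 0.3388
top lip_edge 0.17 [347. 211.] x,y 0.0396 -0.0458
scene flap_axis 0.77 [298. 210.] x,y 0.0065 0.1352
scene flap_catch 0.55 [276. 207.] x,y 0.0052 0.0736
scene lip_edge 0.64 [267. 208.] x,y 0.0092 0.0502
```

View pics/wrist_d2.png

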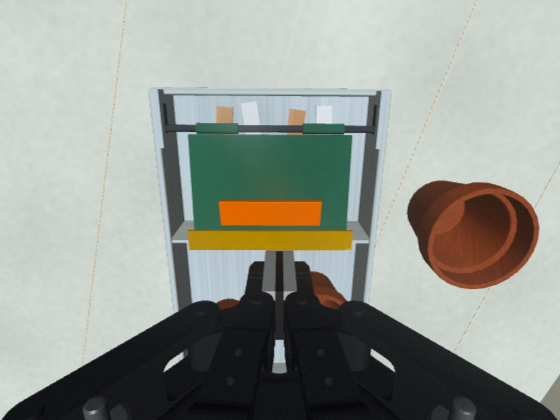

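The flap stays shut with its edge under the yellow lip (row ~230), the catch is at row ~201 and the pin at row ~128, which matches fully home. The gripper is clear and the pots are undisturbed.

```bash
python3 -c "
from bench import *
print(finish_job())"
```

```text
the job is handed in; nothing more can be done
None
```

I folded the flap flat and slid it fully home under the lip; it stayed shut on release with the pots, mister, trowel and cloche left alone, and I handed the job in at about 13 s (no verdict was returned).

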